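# Reset the olive pitter's depth adjuster and lock it again

### The job

The olive pitter is to be set for another olive size. Back off the black lock ring so that the orange adjuster wheel is free, turn the wheel until its white pointer aims at the red disc on the dial, then tighten the lock ring again by feel: firmer than you found it, about 0.3 Nm beyond its free drag, but not strained. Do not grip or push the wheel while it is clamped, leave the other things on the table where they are, and let go at the end.

Things in the scene. Friction and masses are not known exactly. Their poses are not given: they have to be found in the camera images.
- axis (a point): Point on the vertical adjuster axis of the green cast olive pitter, on top of its round dark dial plate (144 mm wide), 88 mm above the table. Axes turn with the pitter, whose yaw varies. Casting 150 x 200 mm, fixed. Feed tray at +y, 95 to 178 mm from the axis; crank and chute at -y. Apart from the adjuster stack on the axis nothing of the pitter is higher than 113 mm
- ring: Black knurled lock ring, yellow line, 40 mm diameter, 26 mm tall, top of the stack; origin at the centre of its underside, 126 mm above the table. Seen from above it loosens counter-clockwise and tightens clockwise and stays at its height. It starts lightly clamped; loosen it 0.6 rad or more (at most 1.9) to free the wheel. It drags with 0.35 Nm when free and stays where left
- ring_grip (a point): Lock ring's axis at gripping height, 20 mm above its underside, 24 mm above the wheel's top. Grip from above with 40 to 60 N. Tightening: past a point not known beforehand (often beyond where it was found) a resistance on top of the 0.35 Nm drag climbs by 0.65 Nm per rad: below 0.15 Nm extra is too slack, 0.25 to 0.4 right, above 0.45 strains it. The drag also resists turning back
- wheel (a joint): Angle of the orange wheel, rad, counter-clockwise from above positive; 0: pointer along the pitter's +x; travel -1.7 to 1.7. Starts near 0; the red disc is 0.6 to 1.2 rad away to either side. Tightening the ring does not drag the wheel along: a keyed steel washer (44 mm diameter) lies between them
- wheel_grip (a point): Centre of the orange adjuster wheel, on the axis, 113 mm above the table: knurled, 62 mm diameter, 18 mm tall (this point half-way up). x axis along the pointer. 16 mm of free height below it, outside a 48 mm boss. Free, it turns with about 0.15 Nm and stays where left; clamped it must not be turned. The ring's top is 39 mm above this point
- pointer_tip (a point): Tip of the white pointer, a 5 mm wide, 4 mm thick bar that stands out from the wheel's rim to 52 mm from the axis, 5 mm below the wheel's mid-height; grip the wheel across, clear of the pointer
- red_mark (a point): Top centre of the red disc (12 mm diameter, 2.5 mm thick, fixed on the dial plate about 58 mm from the axis). The pointer must aim at it: disc centre within 4 mm of the pointer's centre line. The green disc on the other side is for another olive size and is not used
- mug: aluminium mug, 90 mm diameter, 100 mm tall, loose bystander; origin at its foot
- scoop: green plastic olive scoop, 190 mm long, loose bystander
- brine_jar: amber glass jar, 80 mm diameter, 130 mm tall, loose bystander; origin at its foot
- wrench: steel wrench lying on the table, loose bystander, not needed
- weight: brass scale weight, 50 mm diameter, 40 mm tall, loose bystander; origin at its foot
- tasting_cup: white ceramic cup, 70 mm diameter, 50 mm tall, loose bystander; origin at its foot

How it is judged:
On the way, in this order (a step that is already met when the one before it is completed fails the run):
1. the lock ring is backed off, the washer no longer clamps the wheel (contact force between washer and wheel below 1 N), for 0.2 s.
2. with the ring slack, the pointer aims at the red disc (y of red_mark in the frame of wheel_grip between -0.004 and 0.004 m and x of red_mark in the frame of wheel_grip above 0.03 m and contact force between washer and wheel below 2 N), for 0.2 s.
At the end, for the whole second after the job is handed in: The washer under the lock ring clamps the wheel with more than 19 N and less than 31 N (ring tightened by about 0.15 to 0.45 Nm beyond its free drag), the pointer still aims at the red disc (disc centre within 4 mm of the pointer's centre line), the ring is at rest and let go (contact force between washer and wheel between 19 and 31 N and y of red_mark in the frame of wheel_grip between -0.004 and 0.004 m and x of red_mark in the frame of wheel_grip above 0.03 m and angular speed of ring below 0.05 rad/s); the robot touches nothing.
It fails at once if the lock ring is strained (the washer presses the wheel with over 31 N, about 0.45 Nm beyond the free drag) (contact force between washer and wheel above 31 N).
It fails at once if the wheel is gripped or pushed while the ring clamps it (contact force between washer and wheel above 3 N and contact force between the fingers and wheel above 10 N).
It fails at once if a bystander is disturbed (moved more than 30 mm) (distance of any of mug, scoop, brine_jar, wrench, weight, tasting_cup from where it was at the start of the episode above 0.03 m).
It also fails if it takes over 54 s, if anything falls off the work surface, if the arm or the gripper's body presses on something with over 40 N, if the wrist force passes 120 N, or if a joint passes its speed limit or range.

### The arm

A 7-joint arm with a two-finger parallel gripper is mounted at the origin on the work surface. World frame = base frame: x ahead of the robot, y to its left, z up, the work surface at z = 0. Lengths are in m, angles in rad, forces in N, time in s.
With the tool pointing down it reaches from about 0.4 to 0.875 m from the base axis. Payload 19.3 kg.
Tool frame: the origin (TCP) lies at the very end of the fingers, on their centre line; the grasp point (between the pads) lies 19 mm behind it; y points along the fingers, x is the direction in which the jaws open and shut, and the axes are right-handed (so a half turn about y gives the same grasp; the last joint's range is limited). The gripper opens to 85 mm and grips with 20 to 120 N. Pads are 22 mm wide; open, the fingers measure 114 mm over their backs; the gripper's body (76 mm by 85 mm) begins 54 mm behind the grasp point. The pads swing forward as they close: fully open they stand 13 mm farther back than shut.
Start: joints at [-1.305, 0.521, -0.036, 1.599, 0.021, 1.021, -0.113], TCP at [0.206, 0.59, 0.231] pointing down, gripper open.
Joint ranges: [-2.91, 2.91], [-0.3, 2.13], [-1.5, 1.42], [0.17, 2.43], [-1.26, 4.41], [0.16, 1.93], [-2.52, 2.52]. Speed limits (rad/s): [1.89, 1.89, 2.39, 2.39, 3.01, 3.01, 3.01].

### API

Orientations are given as [roll, pitch, yaw] about the fixed x, y, z axes, in that order (R = Rz(yaw) Ry(pitch) Rx(roll)).
In Python, from workcell import bot gives the robot as it stands. The module is installed in compiled form; this text tells all that it offers.
- The arm moves only by the shell command python3 -m crank 'ROWS' [FORCE]. ROWS is JSON, a list of rows, each an object of numbers: "hand": the closure, from 0 (fully open) to 1 (shut); "dx", "dy", "dz": the shift along the tool's x, y, z in mm; "yaw": the turn about the tool's y in rad. In form: [{"hand": .., "dx": .., "dy": .., "dz": .., "yaw": ..}, ...]. A call has 1 to 12 rows; each row is the pose to reach, as a shift and turn from the pose commanded when the call began, along the tool's axes at that moment; what a row does not reach only later rows make up. A row lasts 1/12 s, in which the tool goes at most 41.7 mm and 7.16 degrees, less where a joint would pass 70% of its speed; a pose out of reach is approached as far as the arm can. A call with a gripper value outside its range is refused whole. The fingers move at their own pace and stop on an object; FORCE is the grip in N (left out, the last holds). Time passes only in rows, so rows that repeat a pose let the fingers close. It gives the time, the measured TCP pose, the force and the opening at its end, in the units of the state.
- bot.observe(): the state, without advancing time (a new reading comes with each control period).
- bot.grab_frame(name): name is "scene" or "top"; returns the picture (420x560x3 uint8, red, green, blue); there is no depth.
- bot.camera_info(name): a dict with "fx", "fy", "cx", "cy" (pixels), "dist" ([k1, k2, p1, p2, k3] as OpenCV has them; the pictures are not rectified), "rvec" (rotation vector, rad) and "tvec" (3), from world to camera coordinates, as OpenCV has them. Camera axes: x right, y down, z forward; pixel columns grow to the right and rows downward; lengths in m; the calibration is good to about 2 mm. A picture is of the moment at which its call begins. camera_info takes no time and is no camera call.
- bot.job_done(): hands the job in, once; it reports no verdict.
The state is a dict: "clock": time; "qpos": joint angles; "qd": joint speeds; "joint_efforts": joint torques, N m; "position": TCP position; "tool_rot": TCP orientation; "force": force on the tool from outside, world axes, zero at the start; "moment": the same for the moment, N m; "grip_width": finger opening in m.
Only numpy, scipy, OpenCV 4.12 (cv2) and the standard library are available. Lean on these libraries where they do the work, as an engineer would, in place of code of your own. Each camera call takes 0.05 s, during which the arm holds its last target.

## Working session

There is one attempt and no reset: what is moved stays moved. The work goes in short steps, Python scripts to look and compute and a shell command to move; the robot and the scene stay as the last step left them, time stands still between calls to the robot, and variables do not carry over. Pictures are saved under pics/ and viewed, and the job is handed in when it is done.

```bash
mkdir -p pics
python3 - <<'E'
from workcell import bot
import cv2
for n in("scene","top"):
    f=bot.grab_frame(n); cv2.imwrite(f"pics/{n}0.png",cv2.resize(f[:,:,::-1],None,fx=1.4,fy=1.4)); print(bot.camera_info(n))
    cv2.imwrite(f"pics/raw_{n}0.png",f[:,:,::-1])
print(bot.observe())
E
```

```text
{'fx': 443.63390580216014, 'fy': 443.63390580216014, 'cx': 280.37593522308197, 'cy': 208.74834969448202, 'dist': array([-0.08029364,  0.        ,  0.        ,  0.        ,  0.        ]), 'rvec': array([ 1.97906735,  1.02920356, -0.50614021]), 'tvec': array([-0.25801562, -0.11925364,  1.52060019])}
{'fx': 385.09609318973156, 'fy': 385.09609318973156, 'cx': 281.69814107466226, 'cy': 207.02036164935956, 'dist': array([-0.03842166,  0.        ,  0.        ,  0.        ,  0.        ]), 'rvec': array([ 2.18590428, -2.15926696,  0.080175  ]), 'tvec': array([-0.00477592,  0.48240655,  1.2207995 ])}
{'clock': 0.1, 'qpos': array([-1.30522787,  0.52193452, -0.03635644,  1.59997533,  0.02123871,
        1.02113754, -0.1128098 ]), 'qd': array([ 1.65503936e-03, -8.38392631e-04,  7.01200996e-04, -7.07859207e-05,
       -1.19676368e-03,  5.60398699e-04, -6.85422184e-04]), 'joint_efforts': array([ 2.72525445e-03, -9.28486705e+01,  1.98355280e+00, -3.70528865e+01,
        1.80848554e-02,  5.27244323e-03, -2.38682196e-05]), 'position': array([0.20585508, 0.58977916, 0.23078667]), 'tool_rot': array([-1.57089201e+00,  1.06422550e-03,  1.23505287e+00]), 'force': array([-0.17555745, -0.39893002,  0.01593406]), 'moment': array([ 0.00475758, -0.0329438 , -0.01128749]), 'grip_width': 0.08514458760375011}
```

View pics/scene0.png

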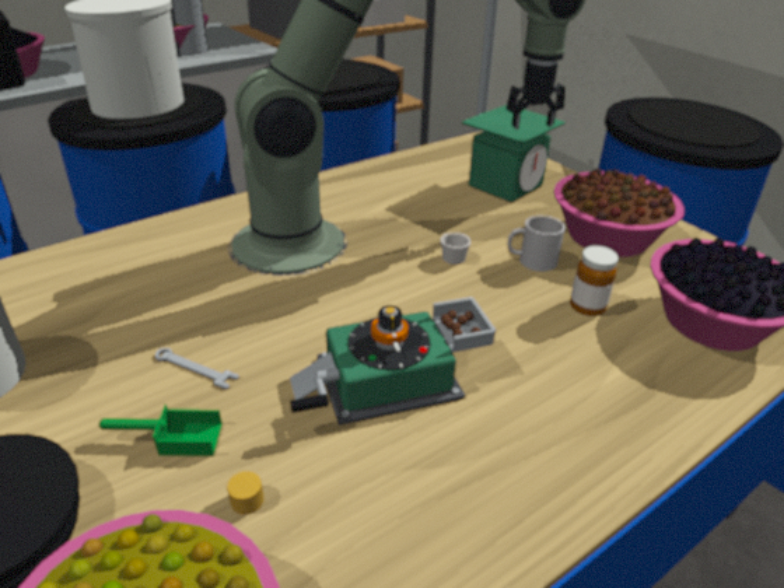

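View pics/top0.png

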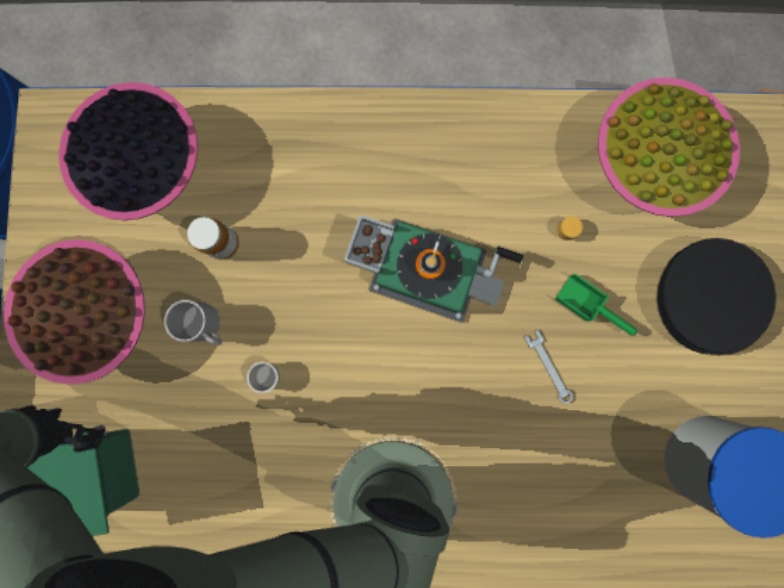

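The scene picture shows the pitter at about (390,350) with the red disc on the +y side. In the top picture the stack is at about (431,262), the red disc at (415,240) and the pointer points up. I'll enlarge that area.

Run:
```python
import cv2
f=cv2.imread("pics/raw_top0.png")[145:235,240:380]
cv2.imwrite("pics/topc.png",cv2.resize(f,None,fx=5.6,fy=5.6,interpolation=cv2.INTER_CUBIC))
f=cv2.imread("pics/raw_scene0.png")[205:300,230:330]
cv2.imwrite("pics/scenec.png",cv2.resize(f,None,fx=6,fy=6,interpolation=cv2.INTER_CUBIC))
```

```text
(no output)
```

View pics/topc.png

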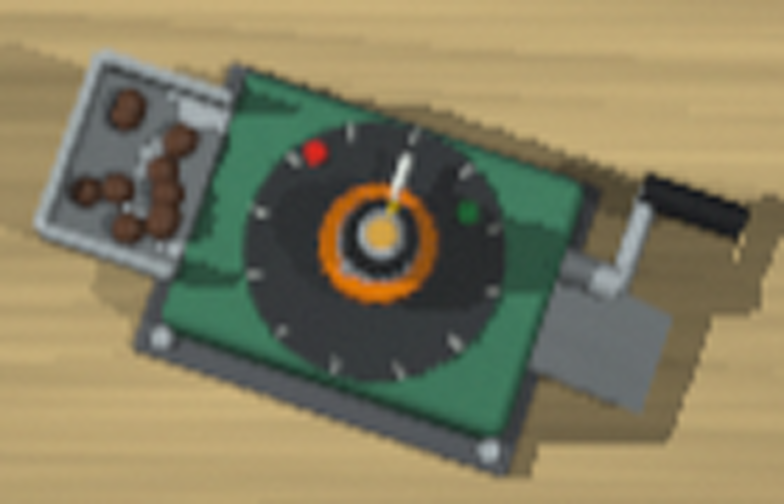

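View pics/scenec.png

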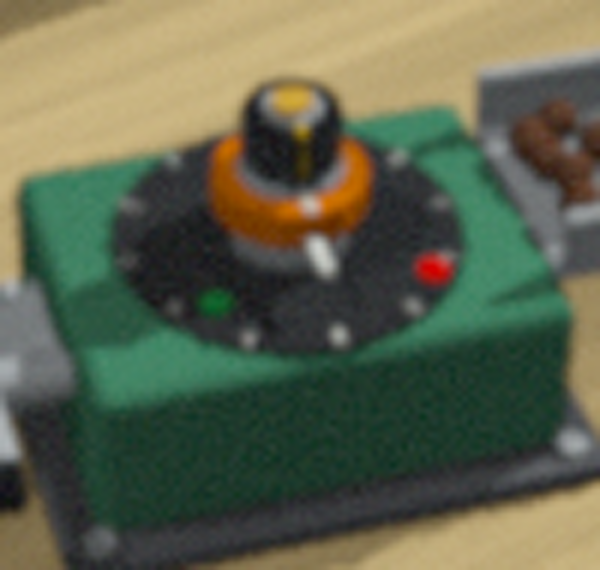

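The top crop shows the dial centre at about (375,252), the wheel at (379,243), the ring top at (381,234), the red disc at (315,152), and the pointer from (395,195) to its tip at (406,157). In the scene crop the red disc is at (433,269) and the pointer tip at (328,273). Next I'll triangulate.

```bash
cat > h.py <<'E'
import numpy as np,cv2
from workcell import bot
def ray(n,u,v):
    c=bot.camera_info(n);K=np.array([[c['fx'],0,c['cx']],[0,c['fy'],c['cy']],[0,0,1]])
    p=cv2.undistortPoints(np.array([[[u,v]]],float),K,c['dist'])[0,0]
    R=cv2.Rodrigues(c['rvec'])[0]
    return -R.T@c['tvec'],R.T@np.array([p[0],p[1],1])
def at(n,u,v,z):
    o,d=ray(n,u,v);return o+d*(z-o[2])/d[2]
def proj(n,P):
    c=bot.camera_info(n);K=np.array([[c['fx'],0,c['cx']],[0,c['fy'],c['cy']],[0,0,1]])
    return cv2.projectPoints(np.array(P,float).reshape(-1,1,3),c['rvec'],c['tvec'],K,c['dist'])[0][:,0]
def T(u,v,z,s=5.6,o=(240,145)): return at("top",(u+.5)/s-.5+o[0],(v+.5)/s-.5+o[1],z)
def S(u,v,z,s=6,o=(230,205)): return at("scene",(u+.5)/s-.5+o[0],(v+.5)/s-.5+o[1],z)
E
python3 - <<'E'
from h import *
for a,b,l in((T(375,252,.088),S(288,238,.088),"dial"),(T(379,242,.122),S(291,178,.122),"wheeltop"),(T(381,234,.152),S(293,98,.152),"ringtop"),(T(315,152,.0905),S(433,268,.0905),"red"),(T(467,212,.0905),S(215,302,.0905),"green"),(T(406,157,.110),S(330,273,.110),"tip")): print(l,a.round(4),b.round(4))
E
```

```text
dial [ 0.5311 -0.075   0.088 ] [ 0.5312 -0.0748  0.088 ]
wheeltop [ 0.532  -0.0753  0.122 ] [ 0.5344 -0.0763  0.122 ]
ringtop [ 0.5321 -0.0746  0.152 ] [ 0.5238 -0.0685  0.152 ]
red [ 0.5855 -0.0416  0.0905] [ 0.5817 -0.0393  0.0905]
green [ 0.5533 -0.1249  0.0905] [ 0.5496 -0.1232  0.0905]
tip [ 0.5799 -0.0901  0.11  ] [ 0.579  -0.0892  0.11  ]
```

```bash
python3 -m crank '[{"dx":-27,"dz":-27,"yaw":0.12,"hand":0},{"dx":-54,"dz":-54,"yaw":0.24,"hand":0},{"dx":-81,"dz":-81,"yaw":0.36,"hand":0},{"dx":-108,"dz":-108,"yaw":0.48,"hand":0},{"dx":-135,"dz":-135,"yaw":0.6,"hand":0},{"dx":-162,"dz":-162,"yaw":0.72,"hand":0},{"dx":-189,"dz":-189,"yaw":0.84,"hand":0},{"dx":-216,"dz":-216,"yaw":0.96,"hand":0},{"dx":-243,"dz":-243,"yaw":1.08,"hand":0},{"dx":-270,"dz":-270,"yaw":1.2,"hand":0},{"dx":-297,"dz":-297,"yaw":1.235,"hand":0},{"dx":-320,"dz":-320,"yaw":1.235,"hand":0}]' 50; python3 -c "
from workcell import bot; print(bot.observe())"
```

```text
{'clock': 0.1, 'qpos': array([-1.30522787,  0.52193452, -0.03635644,  1.59997533,  0.02123871,
        1.02113754, -0.1128098 ]), 'qd': array([ 1.65503936e-03, -8.38392631e-04,  7.01200996e-04, -7.07859207e-05,
       -1.19676368e-03,  5.60398699e-04, -6.85422184e-04]), 'joint_efforts': array([ 2.72525445e-03, -9.28486705e+01,  1.98355280e+00, -3.70528865e+01,
        1.80848554e-02,  5.27244323e-03, -2.38682196e-05]), 'position': array([0.20585508, 0.58977916, 0.23078667]), 'tool_rot': array([-1.57089201e+00,  1.06422550e-03,  1.23505287e+00]), 'force': array([-0.17555745, -0.39893002,  0.01593406]), 'moment': array([ 0.00475758, -0.0329438 , -0.01128749]), 'grip_width': 0.08514458760375011}$[0]: bad value
```

```bash
python3 -m crank '[{"dx":-27,"dy":0,"dz":-27,"yaw":0.12,"hand":0},{"dx":-54,"dy":0,"dz":-54,"yaw":0.24,"hand":0},{"dx":-81,"dy":0,"dz":-81,"yaw":0.36,"hand":0},{"dx":-108,"dy":0,"dz":-108,"yaw":0.48,"hand":0},{"dx":-135,"dy":0,"dz":-135,"yaw":0.6,"hand":0},{"dx":-162,"dy":0,"dz":-162,"yaw":0.72,"hand":0},{"dx":-189,"dy":0,"dz":-189,"yaw":0.84,"hand":0},{"dx":-216,"dy":0,"dz":-216,"yaw":0.96,"hand":0},{"dx":-243,"dy":0,"dz":-243,"yaw":1.08,"hand":0},{"dx":-270,"dy":0,"dz":-270,"yaw":1.2,"hand":0},{"dx":-297,"dy":0,"dz":-297,"yaw":1.235,"hand":0},{"dx":-320,"dy":0,"dz":-320,"yaw":1.235,"hand":0}]' 50; python3 -c "
from workcell import bot; print(bot.observe())"
```

```text
clock: 1.1
position: [0.4031, 0.1802, 0.2314]
tool_rot: [-1.571, -0.0, -0.004]
force: [0.2, -0.2, 0.3]
grip_width: 0.0854
{'clock': 1.1, 'qpos': array([-0.87111352,  0.24147426,  0.37745577,  2.07336039, -0.11776491,
        0.84659432, -0.42926795]), 'qd': array([ 7.12679606e-01,  1.76908860e-02,  1.81557693e-01,  2.08687023e-04,
       -6.46670215e-02, -1.39584424e-03,  1.00214823e+00]), 'joint_efforts': array([ -9.89177674, -55.8806169 ,   3.78760502, -30.69494605,
         0.12782805,   0.13294637,  -4.69552115]), 'position': array([0.4031309 , 0.18015265, 0.23136929]), 'tool_rot': array([-1.57089778e+00, -8.40849882e-05, -3.85514585e-03]), 'force': array([ 0.16486433, -0.17035675,  0.31470196]), 'moment': array([ 0.08277682, -0.03657086,  0.0014613 ]), 'grip_width': 0.08542366179549113}
```

```bash
python3 -m crank '[{"dx":18,"dy":0,"dz":-36,"yaw":0,"hand":0},{"dx":36,"dy":0,"dz":-72,"yaw":0,"hand":0},{"dx":54,"dy":0,"dz":-108,"yaw":0,"hand":0},{"dx":72,"dy":0,"dz":-144,"yaw":0,"hand":0},{"dx":90,"dy":0,"dz":-180,"yaw":0,"hand":0},{"dx":108,"dy":0,"dz":-216,"yaw":0,"hand":0},{"dx":124,"dy":15,"dz":-247,"yaw":0,"hand":0.3},{"dx":129,"dy":35,"dz":-257,"yaw":0,"hand":0.3},{"dx":129,"dy":40,"dz":-257,"yaw":0,"hand":0.3},{"dx":129,"dy":40,"dz":-257,"yaw":0,"hand":0.3},{"dx":129,"dy":40,"dz":-257,"yaw":0,"hand":0.3}]' 50
python3 - <<'E'
from h import *
for n in("scene","top"):
    f=bot.grab_frame(n); cv2.imwrite(f"pics/raw_{n}1.png",f[:,:,::-1])
    y,x=(170,220) if n=="scene" else (135,230)
    cv2.imwrite(f"pics/{n}c1.png",cv2.resize(f[y:y+120,x:x+130,::-1],None,fx=5,fy=5,interpolation=cv2.INTER_CUBIC))
o=bot.observe();print(o['qpos'],o['position'],o['force'],o['moment'],o['clock'])
print((proj("scene",[o['position'],[.532,-.075,.152]])-[220,170])*5)
E
```

```text
clock: 2.02
position: [0.5313, -0.0738, 0.1914]
tool_rot: [-1.571, 0.001, 0.0]
force: [0.5, -0.3, 1.1]
grip_width: 0.0597
[-0.29365045  0.46548207  0.43609622  1.89098073 -0.25832233  0.8393621
  0.27688789] [ 0.53176574 -0.07342618  0.19211594] [-0.36721232 -0.38248009 -0.4422504 ] [-0.02836069 -0.00859204  0.03324332] 2.1167
[[295.12047888 197.15408172]
 [290.97125162 267.83179609]]
```

View pics/scenec1.png

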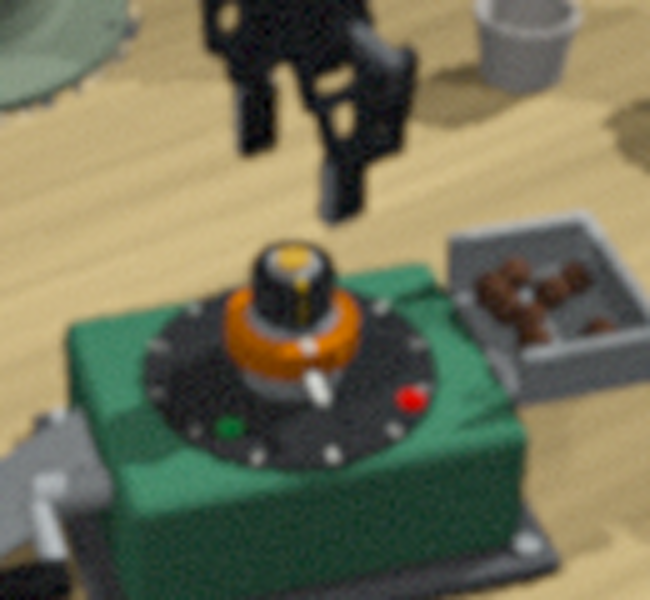

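View pics/topc1.png

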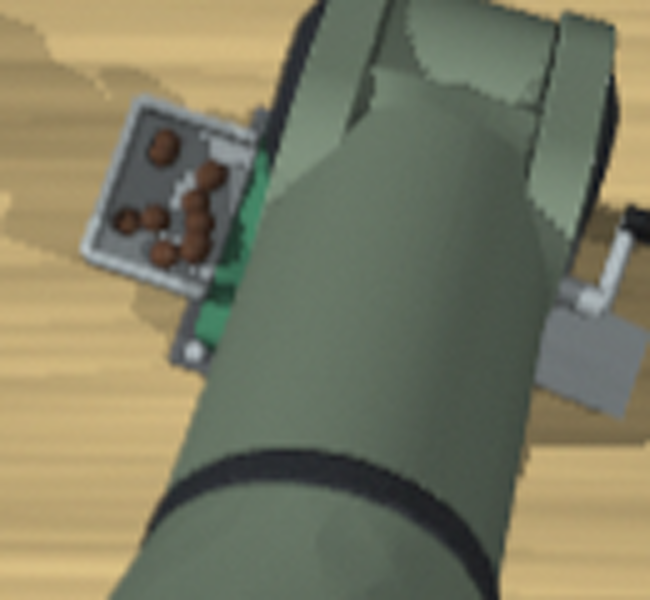

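The scene picture shows the open fingers directly above the ring. The tips, at about (258,150) and (340,215), are roughly 8 mm above the TCP. I'll descend to TCP z of about 0.124.

```bash
python3 -m crank '[{"dx":0,"dy":25,"dz":-1,"yaw":0,"hand":0.25},{"dx":0,"dy":45,"dz":-1,"yaw":0,"hand":0.25},{"dx":0,"dy":57,"dz":-1,"yaw":0,"hand":0.25},{"dx":0,"dy":64,"dz":-1,"yaw":0,"hand":0.25},{"dx":0,"dy":67,"dz":-1,"yaw":0,"hand":0.25},{"dx":0,"dy":67,"dz":-1,"yaw":0,"hand":0.25},{"dx":0,"dy":67,"dz":-1,"yaw":0,"hand":0.25}]' 50
python3 - <<'E'
from h import *
for n in("scene",):
    f=bot.grab_frame(n)
    y,x=(190,220)
    cv2.imwrite(f"pics/{n}c2.png",cv2.resize(f[y:y+100,x:x+130,::-1],None,fx=6,fy=6,interpolation=cv2.INTER_CUBIC))
o=bot.observe();print(o['position'],o['force'],o['moment'],o['clock'],o['grip_width'])
print((proj("scene",[o['position'],[.532,-.075,.152]])-[220,190])*6)
E
```

```text
clock: 2.7
position: [0.5321, -0.0753, 0.1252]
tool_rot: [-1.571, -0.001, 0.0]
force: [-0.4, -0.4, -0.2]
grip_width: 0.0639
[ 0.53210813 -0.0753739   0.12520444] [0.41669399 0.60934915 0.5378394 ] [0.02585736 0.01540441 0.03069987] 2.75 0.06383424481302771
[[347.26961915 255.40440309]
 [349.16550194 201.3981553 ]]
```

View pics/scenec2.png

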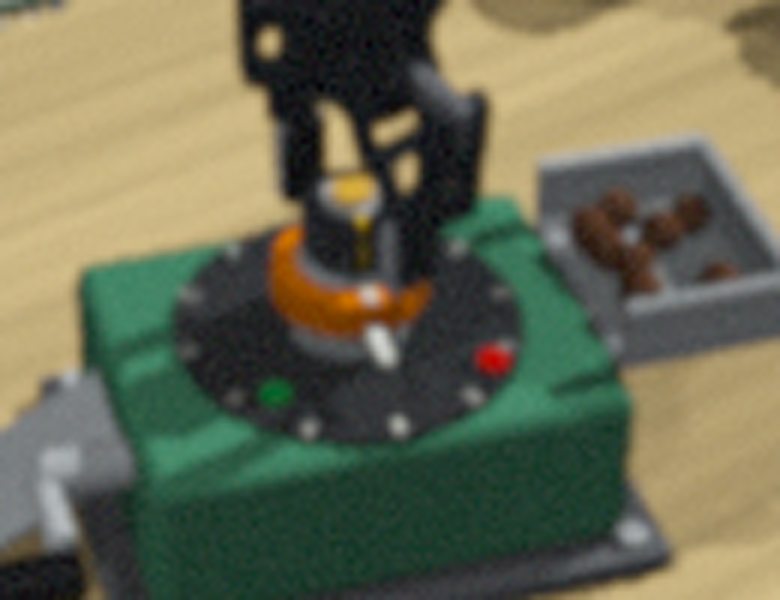

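The picture shows the fingers straddling the ring, with the right fingertip at about (412,282), just above the wheel. Now I'll grip.

```bash
python3 -m crank '[{"dx":0,"dy":0,"dz":0,"yaw":0,"hand":0.45},{"dx":0,"dy":0,"dz":0,"yaw":0,"hand":0.6},{"dx":0,"dy":0,"dz":0,"yaw":0,"hand":0.8},{"dx":0,"dy":0,"dz":0,"yaw":0,"hand":0.8},{"dx":0,"dy":0,"dz":0,"yaw":0,"hand":0.8},{"dx":0,"dy":0,"dz":0,"yaw":0,"hand":0.8}]' 50
python3 - <<'E'
from h import *
for n in("scene",):
    f=bot.grab_frame(n)
    y,x=(190,220)
    cv2.imwrite(f"pics/{n}c3.png",cv2.resize(f[y:y+100,x:x+130,::-1],None,fx=6,fy=6,interpolation=cv2.INTER_CUBIC))
o=bot.observe();print(o['position'],o['force'],o['moment'],o['clock'],o['grip_width'],o['qpos'])
E
```

```text
clock: 3.25
position: [0.5306, -0.0755, 0.1249]
tool_rot: [-1.57, 0.002, -0.0]
force: [-10.9, 0.4, 16.0]
grip_width: 0.0387
[ 0.53069353 -0.07548898  0.1249231 ] [-10.58883502   1.46284433  14.70414441] [0.25908266 2.25997799 0.05769918] 3.3 0.038774073573406974 [-0.24690396  0.56278325  0.3840006   1.94206231 -0.3175352   0.69697272
  0.32930507]
```

View pics/scenec3.png

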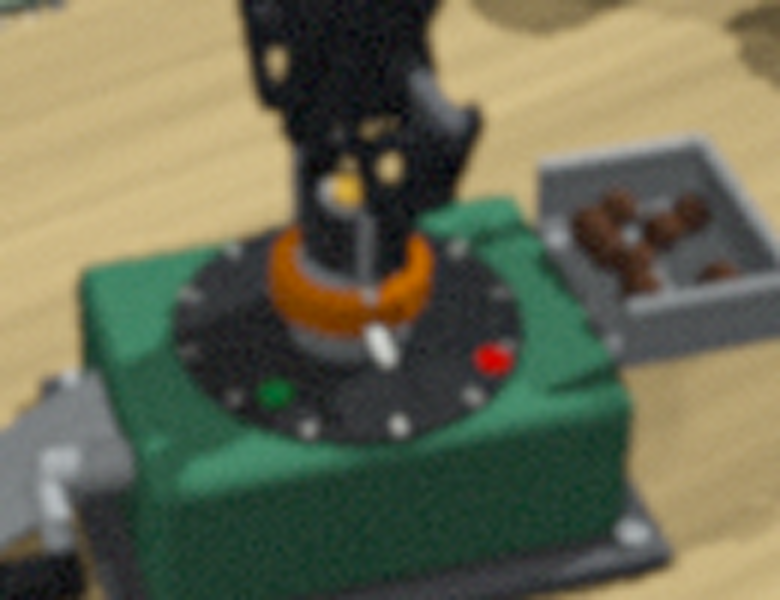

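Gripped. The black jaws are closed on the ring and the wheel is uncovered at about (350,300). The force shows I am about 2 mm off in x. I'll relieve that and then loosen (CCW means negative yaw).

```bash
python3 -m crank '[{"dx":-1,"dy":-1,"dz":0,"yaw":0,"hand":0.8},{"dx":-2,"dy":-1.5,"dz":0,"yaw":0,"hand":0.8},{"dx":-2,"dy":-1.5,"dz":0,"yaw":0,"hand":0.8},{"dx":-2,"dy":-1.5,"dz":0,"yaw":0,"hand":0.8}]' 50
python3 - <<'E'
from h import *
o=bot.observe();print(o['position'],o['force'],o['moment'],o['clock'],o['grip_width'])
E
```

```text
clock: 3.63
position: [0.5304, -0.0755, 0.1254]
tool_rot: [-1.571, -0.002, 0.0]
force: [9.4, -0.9, -22.5]
grip_width: 0.0385
[ 0.53043795 -0.07545631  0.12541972] [  9.38998379  -0.86318196 -22.49300793] [-0.26553763 -2.28780689 -0.0160565 ] 3.6333 0.038496522071350465
```

```bash
python3 -m crank '[{"dx":0.9,"dy":0.9,"dz":0,"yaw":0,"hand":0.8},{"dx":0.9,"dy":0.9,"dz":0,"yaw":-0.05,"hand":0.8},{"dx":0.9,"dy":0.9,"dz":0,"yaw":-0.1,"hand":0.8},{"dx":0.9,"dy":0.9,"dz":0,"yaw":-0.15,"hand":0.8},{"dx":0.9,"dy":0.9,"dz":0,"yaw":-0.2,"hand":0.8}]' 50
python3 - <<'E'
from h import *
o=bot.observe();print(o['position'],o['tool_rot'],o['force'],o['moment'],o['clock'],o['grip_width'])
E
```

```text
clock: 4.05
position: [0.5307, -0.0755, 0.1252]
tool_rot: [-1.571, -0.001, 0.202]
force: [1.4, 0.8, -2.6]
grip_width: 0.0384
[ 0.53074754 -0.07547919  0.12515246] [-1.57081368e+00 -6.08545740e-04  2.01934519e-01] [ 1.41643203  0.80031783 -2.58554534] [ 0.17508096 -0.28642631 -0.36355419] 4.05 0.03840040294533222
```

```bash
python3 -m crank '[{"dx":0,"dy":0,"dz":0,"yaw":-0.1,"hand":0.8},{"dx":0,"dy":0,"dz":0,"yaw":-0.2,"hand":0.8},{"dx":0,"dy":0,"dz":0,"yaw":-0.3,"hand":0.8},{"dx":0,"dy":0,"dz":0,"yaw":-0.4,"hand":0.8},{"dx":0,"dy":0,"dz":0,"yaw":-0.5,"hand":0.8},{"dx":0,"dy":0,"dz":0,"yaw":-0.6,"hand":0.8},{"dx":0,"dy":0,"dz":0,"yaw":-0.7,"hand":0.8},{"dx":0,"dy":0,"dz":0,"yaw":-0.8,"hand":0.8},{"dx":0,"dy":0,"dz":0,"yaw":-0.8,"hand":0.8},{"dx":0,"dy":0,"dz":0,"yaw":-0.8,"hand":0.8}]' 50
python3 - <<'E'
from h import *
f=bot.grab_frame("scene")
y,x=(190,220)
cv2.imwrite(f"pics/scenec4.png",cv2.resize(f[y:y+100,x:x+130,::-1],None,fx=6,fy=6,interpolation=cv2.INTER_CUBIC))
o=bot.observe();print(o['position'],o['tool_rot'],o['force'],o['moment'],o['clock'],o['grip_width'],o['qpos'])
E
```

```text
clock: 4.88
position: [0.5314, -0.075, 0.1252]
tool_rot: [-1.572, -0.001, 1.001]
force: [4.8, 3.7, -4.8]
grip_width: 0.0385
[ 0.53139311 -0.07496991  0.12519648] [-1.57200049e+00 -1.39900308e-03  1.00091424e+00] [ 5.02976791  3.27267178 -3.53317289] [ 0.72908394 -1.02980798  0.36733073] 4.9333 0.03858591510200184 [-0.04865299  0.53001011  0.10679264  1.93273582 -0.08661303  0.68142531
  1.11173314]
```

View pics/scenec4.png

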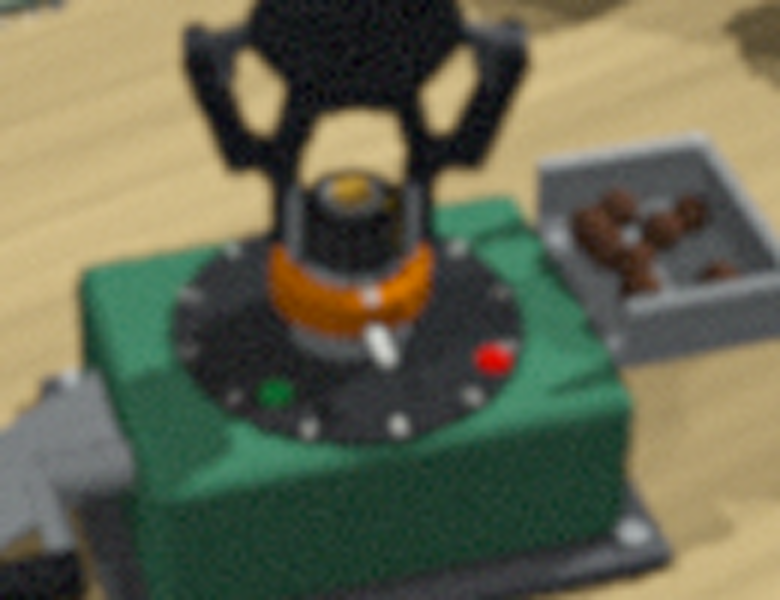

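The picture shows the ring's yellow line now at about (398,230), so it turned about 1 rad, and the pointer has not moved. I'll release and look at where the tool rests.

```bash
python3 -m crank '[{"dx":0,"dy":0,"dz":0,"yaw":0,"hand":0},{"dx":0,"dy":0,"dz":0,"yaw":0,"hand":0},{"dx":0,"dy":0,"dz":0,"yaw":0,"hand":0},{"dx":0,"dy":0,"dz":0,"yaw":0,"hand":0},{"dx":0,"dy":0,"dz":0,"yaw":0,"hand":0}]' 50
python3 - <<'E'
from h import *
o=bot.observe();print(o['position'],o['tool_rot'],o['force'],o['moment'],o['clock'],o['grip_width'])
E
```

```text
clock: 5.35
position: [0.5305, -0.0756, 0.125]
tool_rot: [-1.571, 0.0, 1.0]
force: [-1.0, 0.2, 0.2]
grip_width: 0.0852
[ 0.5304919  -0.07560471  0.12496316] [-1.57085767e+00  8.44761662e-05  9.99796833e-01] [-0.98708527  0.21416702  0.16059072] [ 0.01115404 -0.03211792  0.00139642] 5.35 0.08520523673219481
```

```bash
python3 -m crank '[{"dx":1,"dy":10,"dz":0,"yaw":0,"hand":0},{"dx":1,"dy":20,"dz":0,"yaw":0,"hand":0},{"dx":1,"dy":28,"dz":0,"yaw":0,"hand":0},{"dx":1,"dy":33,"dz":0,"yaw":0,"hand":0},{"dx":1,"dy":33,"dz":0,"yaw":0,"hand":0},{"dx":1,"dy":33,"dz":0,"yaw":0,"hand":0}]' 50
python3 - <<'E'
from h import *
f=bot.grab_frame("scene")
y,x=(190,220)
cv2.imwrite(f"pics/scenec5.png",cv2.resize(f[y:y+100,x:x+130,::-1],None,fx=6,fy=6,interpolation=cv2.INTER_CUBIC))
o=bot.observe();print(o['position'],o['tool_rot'],o['force'],o['moment'],o['clock'],o['grip_width'])
E
```

```text
clock: 5.85
position: [0.5308, -0.0747, 0.0914]
tool_rot: [-1.57, 0.001, 1.0]
force: [0.3, -0.5, -0.5]
grip_width: 0.0853
[ 0.53105798 -0.07475149  0.09182985] [-1.57062598e+00  2.14795773e-04  9.99894198e-01] [-1.04121894 -0.1152912   0.58393838] [ 0.01937723 -0.01631527 -0.00234004] 5.9 0.08518972094619688
```

View pics/scenec5.png

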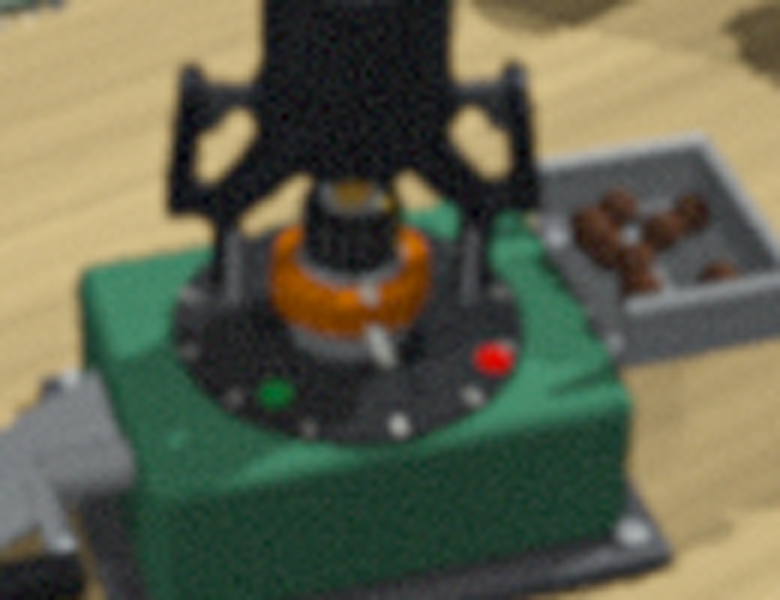

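The fingers hang on either side of the wheel, with tips at about (232,305) and (470,302), clear of the pointer at (380,345). I'll grip the wheel gently.

```bash
python3 -m crank '[{"dx":0,"dy":0,"dz":0,"yaw":0,"hand":0.2},{"dx":0,"dy":0,"dz":0,"yaw":0,"hand":0.5},{"dx":0,"dy":0,"dz":0,"yaw":0,"hand":0.5},{"dx":0,"dy":0,"dz":0,"yaw":0,"hand":0.5},{"dx":0,"dy":0,"dz":0,"yaw":0,"hand":0.5}]' 30
python3 - <<'E'
from h import *
o=bot.observe();print(o['position'],o['tool_rot'],o['force'],o['moment'],o['clock'],o['grip_width'])
E
```

```text
clock: 6.32
position: [0.5312, -0.0748, 0.0925]
tool_rot: [-1.571, -0.0, 1.0]
force: [-1.2, 0.1, 6.5]
grip_width: 0.0609
[ 0.5312061  -0.07481385  0.09245861] [-1.57137220e+00 -2.19618922e-04  9.99886787e-01] [-1.20514462  0.07170904  6.50606935] [-0.18607923  0.49044937  0.03892317] 6.3167 0.060896220012790804
```

```bash
python3 -m crank '[{"dx":0,"dy":0,"dz":0,"yaw":-0.1,"hand":0.5},{"dx":0,"dy":0,"dz":0,"yaw":-0.2,"hand":0.5},{"dx":0,"dy":0,"dz":0,"yaw":-0.3,"hand":0.5},{"dx":0,"dy":0,"dz":0,"yaw":-0.4,"hand":0.5},{"dx":0,"dy":0,"dz":0,"yaw":-0.5,"hand":0.5},{"dx":0,"dy":0,"dz":0,"yaw":-0.6,"hand":0.5},{"dx":0,"dy":0,"dz":0,"yaw":-0.7,"hand":0.5},{"dx":0,"dy":0,"dz":0,"yaw":-0.8,"hand":0.5},{"dx":0,"dy":0,"dz":0,"yaw":-0.88,"hand":0.5},{"dx":0,"dy":0,"dz":0,"yaw":-0.88,"hand":0.5},{"dx":0,"dy":0,"dz":0,"yaw":-0.88,"hand":0.5}]' 30
python3 - <<'E'
from h import *
f=bot.grab_frame("scene");cv2.imwrite("pics/raw_scene6.png",f[:,:,::-1])
y,x=(225,250)
cv2.imwrite(f"pics/scenec6.png",cv2.resize(f[y:y+50,x:x+70,::-1],None,fx=11,fy=11,interpolation=cv2.INTER_CUBIC))
o=bot.observe();print(o['position'],o['tool_rot'],o['force'],o['moment'],o['clock'],o['grip_width'],o['qpos'])
E
```

```text
clock: 7.23
position: [0.5313, -0.0742, 0.0925]
tool_rot: [-1.572, -0.0, 1.881]
force: [-1.6, 3.9, 6.5]
grip_width: 0.0613
[ 0.53132511 -0.0741713   0.09248184] [-1.57172895e+00 -1.99392463e-04  1.88059994e+00] [-2.20314117  3.72310318  6.65604563] [0.7120891  0.35346737 0.16438302] 7.2833 0.06129149320041585 [ 0.1341462   0.58017201 -0.14357672  1.94084501  0.13293896  0.62869394
  1.78673993]
```

View pics/scenec6.png

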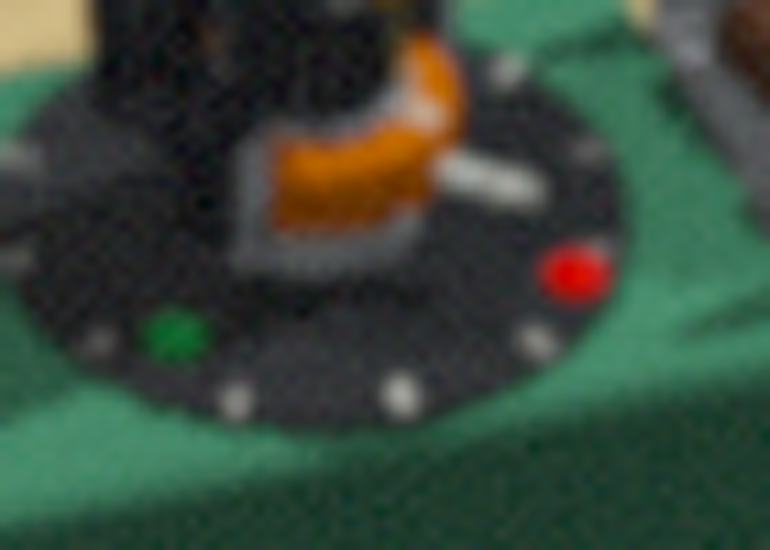

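The pointer bar runs from (450,165) to (545,192), with the red disc at (576,274).

Run:
```python
from h import *
q=lambda u,v,z:S(u,v,z,11,(250,225))
A=np.array([.5312,-.0748,0])
for l,P in(("base",q(450,165,.1095)),("tip",q(545,192,.109)),("red",q(576,274,.0905)),("grn",q(177,335,.0905))):
    d=P-A;print(l,P.round(4),np.hypot(*d[:2]).round(4),np.arctan2(d[1],d[0]).round(3))
print("dirline",np.arctan2(*(q(545,192,.109)-q(450,165,.1095))[[1,0]]))
for a in(.4,.5,.56,.6,.65,.7):
    L=[A+[r*np.cos(a),r*np.sin(a),.110] for r in(.033,.052)]+[A+[.058*np.cos(a),.058*np.sin(a),.0905]]
    print(a,((proj("scene",L)-[250,225]+.5)*11-.5).round(0).tolist(), ((proj("top",L[2:])-[240,145]+.5)*5.6-.5).round(0).tolist())
```

```text
base [ 0.5551 -0.0542  0.1095] 0.0315 0.711
tip [ 0.5737 -0.0423  0.109 ] 0.0535 0.653
red [ 0.5825 -0.0394  0.0905] 0.0623 0.603
grn [ 0.5501 -0.1229  0.0905] 0.0517 -1.196
dirline 0.5708239214632118
0.4 [[440.0, 192.0], [516.0, 222.0], [536.0, 301.0]] [[334.0, 154.0]]
0.5 [[447.0, 183.0], [526.0, 209.0], [548.0, 286.0]] [[325.0, 158.0]]
0.56 [[450.0, 178.0], [532.0, 200.0], [554.0, 276.0]] [[319.0, 161.0]]
0.6 [[452.0, 174.0], [535.0, 195.0], [557.0, 270.0]] [[316.0, 164.0]]
0.65 [[454.0, 170.0], [538.0, 188.0], [561.0, 262.0]] [[311.0, 167.0]]
0.7 [[456.0, 165.0], [541.0, 180.0], [564.0, 254.0]] [[307.0, 170.0]]
```

The scene view puts the pointer (0.59 to 0.65) close to the red disc (0.60), but the calibration leaves it uncertain. I'll release, lift and move aside for a clean top view before re-clamping.

```bash
python3 -m crank '[{"dx":0,"dy":0,"dz":0,"yaw":0,"hand":0},{"dx":0,"dy":0,"dz":0,"yaw":0,"hand":0},{"dx":0,"dy":0,"dz":0,"yaw":0,"hand":0},{"dx":0,"dy":-20,"dz":0,"yaw":0,"hand":0},{"dx":0,"dy":-50,"dz":0,"yaw":0,"hand":0},{"dx":0,"dy":-85,"dz":0,"yaw":0,"hand":0},{"dx":25,"dy":-100,"dz":-8,"yaw":0,"hand":0},{"dx":60,"dy":-100,"dz":-19,"yaw":0,"hand":0},{"dx":95,"dy":-100,"dz":-30,"yaw":0,"hand":0},{"dx":130,"dy":-100,"dz":-41,"yaw":0,"hand":0},{"dx":165,"dy":-100,"dz":-53,"yaw":0,"hand":0},{"dx":200,"dy":-100,"dz":-64,"yaw":0,"hand":0}]' 30
python3 - <<'E'
from h import *
for n in("scene","top"):
    f=bot.grab_frame(n)[:,:,::-1]; cv2.imwrite(f"pics/raw_{n}7.png",f)
    y,x=(215,250) if n=="scene" else (160,280)
    cv2.imwrite(f"pics/{n}c7.png",cv2.resize(f[y:y+60,x:x+60],None,fx=10,fy=10,interpolation=cv2.INTER_CUBIC))
o=bot.observe();print(o['position'],o['tool_rot'],o['force'],o['clock'])
E
```

```text
clock: 8.28
position: [0.531, 0.1369, 0.1921]
tool_rot: [-1.571, 0.0, 1.879]
force: [0.9, -0.5, -0.1]
grip_width: 0.0852
[0.53048224 0.14178617 0.19195941] [-1.57178201 -0.00243949  1.88713832] [ 0.39155534 -0.61692109 -0.13490328] 8.3833
```

View pics/scenec7.png

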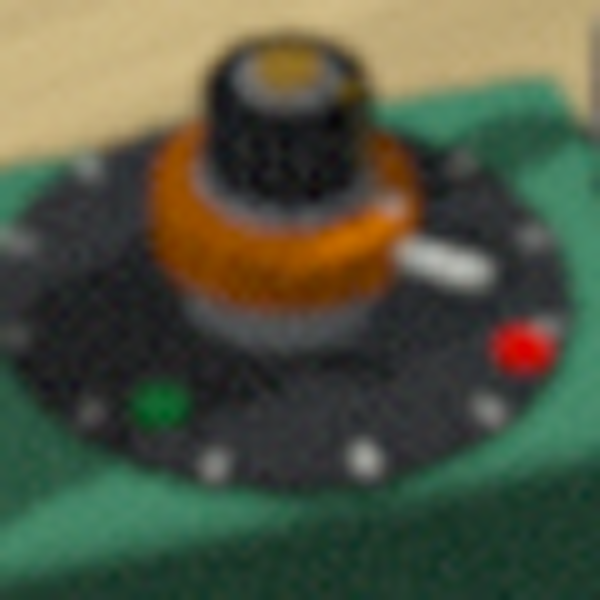

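View pics/topc7.png

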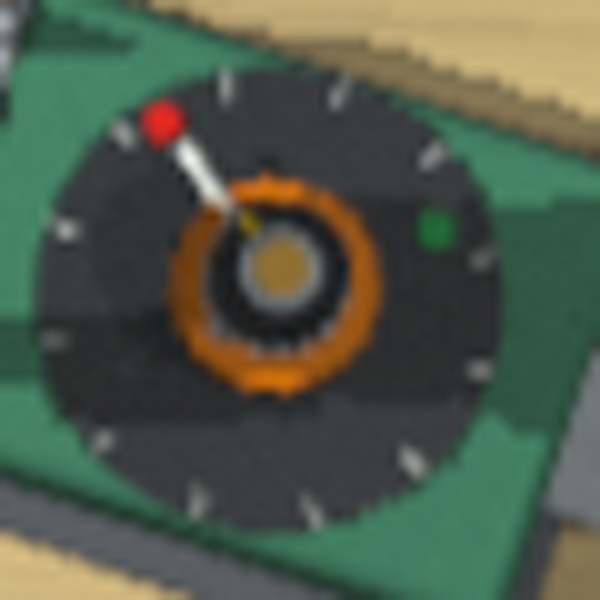

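In the top crop the pointer runs from (225,204) to (184,144), directly toward the red disc at (163,122).

Run:
```python
from h import *
t=lambda u,v,z:T(u,v,z,10,(280,160)); s=lambda u,v,z:S(u,v,z,10,(250,215))
def rep(l,A,b,tip,red):
    d=(tip-b)[:2]; d/=np.linalg.norm(d); r=(red-b)[:2]
    ang=lambda P:np.arctan2(P[1]-A[1],P[0]-A[0])
    print(l,"line ang",np.arctan2(d[1],d[0]).round(3),"tip",ang(tip).round(3),"base",ang(b).round(3),"red",ang(red).round(3),"R",np.hypot(*(red-A)[:2]).round(4), "off mm",((d[0]*r[1]-d[1]*r[0])*1e3).round(2), A[:2].round(4))
f=cv2.imread("pics/raw_top7.png").astype(int);g=cv2.imread("pics/raw_scene7.png").astype(int)
def cen(f,x0,y0,x1,y1,m):
    w=m(f[y0:y1,x0:x1]).clip(0).astype(float);yy,xx=np.mgrid[y0:y1,x0:x1];return (w*xx).sum()/w.sum(),(w*yy).sum()/w.sum()
redm=lambda a:a[:,:,2]-a[:,:,1]-60
rt=cen(f,280,160,306,180,redm); rs=cen(g,295,243,312,257,redm); print(rt,rs)
A=(t(268,296,.088)); 
rep("top",np.array([.5312,-.0748,0]),t(225,204,.110),t(184,144,.110),at("top",*rt,.0905))
rep("topDialc",A,t(225,204,.110),t(184,144,.110),at("top",*rt,.0905))
rep("scene",np.array([.5312,-.0748,0]),s(405,247,.110),s(492,272,.109),at("scene",*rs,.0905))
print(t(279,267,.152), t(276,284,.122))
```

```text
(np.float64(296.4817950889077), np.float64(172.24386113463166)) (np.float64(301.73620599054124), np.float64(249.40725170782974))
top line ang 0.604 tip 0.552 base 0.515 red 0.534 R 0.0613 off mm -1.62 [ 0.5312 -0.0748]
topDialc line ang 0.604 tip 0.557 base 0.522 red 0.538 R 0.06 off mm -1.62 [ 0.5324 -0.0743]
scene line ang 0.592 tip 0.666 base 0.719 red 0.604 R 0.0619 off mm -3.15 [ 0.5312 -0.0748]
[ 0.53241171 -0.07412987  0.152     ] [ 0.53152316 -0.0749223   0.122     ]
```

Run:
```python
from h import *
A=np.array([.5312,-.0748,0]);B=np.array([.5318,-.0746,0])
for n,p,box,rc,thr in(("top","pics/raw_top7.png",(297,173,304,181),(296.48,172.24),150),("scene","pics/raw_scene7.png",(289,238,301,245),(301.74,249.41),130)):
    f=cv2.imread(p).astype(int);x0,y0,x1,y1=box
    print(f[y0:y1,x0:x1,0])
    w=(f[y0:y1,x0:x1].min(2)-90).clip(0).astype(float);yy,xx=np.mgrid[y0:y1,x0:x1]
    c=(w*xx).sum()/w.sum(),(w*yy).sum()/w.sum()
    P=at(n,*c,.1095);R=at(n,*rc,.0905)
    for Q in(A,B):
        a=lambda P:np.arctan2(P[1]-Q[1],P[0]-Q[0])
        print(n,c,P.round(4),"ptr",a(P).round(3),np.hypot(*(P-Q)[:2]).round(4),"red",a(R).round(3),R.round(4))
```

```text
[[ 37  90  69  61  62  60  63]
 [100 176 121  69  62  62  62]
 [108 217 198 103  62  60  63]
 [ 63 174 222 146  71  58  62]
 [ 58  65 185 192 111  59  59]
 [ 53  53 102 206 178  89  41]
 [ 54  52  52 157 183 133  56]
 [ 54  52  52  75 110 131  81]]
top (np.float64(299.5159141376758), np.float64(176.72538860103626)) [ 0.567  -0.0524  0.1095] ptr 0.559 0.0423 red 0.534 [ 0.584  -0.0436  0.0905]
top (np.float64(299.5159141376758), np.float64(176.72538860103626)) [ 0.567  -0.0524  0.1095] ptr 0.562 0.0416 red 0.536 [ 0.584  -0.0436  0.0905]
[[ 26  58  77  74  60  53  50  45  36  50  46  52]
 [ 71 112 131 132 127 107  83  69  58  49  41  48]
 [ 80 127 156 169 172 159 145 133 114  84  59  47]
 [ 62 105 136 154 169 169 175 175 157 125  80  54]
 [ 45  65  87 107 125 142 160 161 152 127  81  46]
 [ 37  45  57  57  76  92 106 113 110  91  65  46]
 [ 38  47  47  47  43  54  58  63  68  60  54  53]]
scene (np.float64(294.05650793650796), np.float64(240.8063492063492)) [ 0.5638 -0.0499  0.1095] ptr 0.652 0.041 red 0.604 [ 0.5822 -0.0397  0.0905]
scene (np.float64(294.05650793650796), np.float64(240.8063492063492)) [ 0.5638 -0.0499  0.1095] ptr 0.657 0.0404 red 0.606 [ 0.5822 -0.0397  0.0905]
```

Both views put the pointer about 0.025 to 0.05 rad CCW of the disc, which is 1.5 to 3 mm. That is inside tolerance but I'll trim it. Going back to regrip the wheel.

```bash
python3 -m crank '[{"dx":-35,"dy":0,"dz":11,"yaw":0,"hand":0},{"dx":-70,"dy":0,"dz":22,"yaw":0,"hand":0},{"dx":-105,"dy":0,"dz":34,"yaw":0,"hand":0},{"dx":-140,"dy":0,"dz":45,"yaw":0,"hand":0},{"dx":-170,"dy":0,"dz":54,"yaw":0,"hand":0},{"dx":-190,"dy":0,"dz":61,"yaw":0,"hand":0},{"dx":-200,"dy":0,"dz":64,"yaw":0,"hand":0},{"dx":-200,"dy":0,"dz":64,"yaw":0,"hand":0},{"dx":-200,"dy":0,"dz":64,"yaw":0,"hand":0},{"dx":-200,"dy":0,"dz":64,"yaw":0,"hand":0}]' 30
python3 - <<'E'
from h import *
o=bot.observe();print(o['position'],o['tool_rot'],o['force'],o['clock'])
E
```

```text
clock: 9.22
position: [0.5312, -0.0732, 0.1919]
tool_rot: [-1.571, -0.001, 1.881]
force: [0.2, -0.1, 0.1]
grip_width: 0.0853
[ 0.53120715 -0.07319708  0.19188014] [-1.57101507e+00 -5.41764887e-04  1.88146123e+00] [ 0.22065964 -0.13709425  0.13270352] 9.2167
```

```bash
python3 -m crank '[{"dx":-1.5,"dy":35,"dz":0.5,"yaw":0,"hand":0},{"dx":-1.5,"dy":65,"dz":0.5,"yaw":0,"hand":0},{"dx":-1.5,"dy":85,"dz":0.5,"yaw":0,"hand":0},{"dx":-1.5,"dy":96,"dz":0.5,"yaw":0,"hand":0},{"dx":-1.5,"dy":100,"dz":0.5,"yaw":0,"hand":0},{"dx":-1.5,"dy":100,"dz":0.5,"yaw":0,"hand":0},{"dx":-1.5,"dy":100,"dz":0.5,"yaw":0,"hand":0.2},{"dx":-1.5,"dy":100,"dz":0.5,"yaw":0,"hand":0.5},{"dx":-1.5,"dy":100,"dz":0.5,"yaw":0,"hand":0.5},{"dx":-1.5,"dy":100,"dz":0.5,"yaw":0,"hand":0.5},{"dx":-1.5,"dy":100,"dz":0.5,"yaw":0,"hand":0.5}]' 30
python3 - <<'E'
from h import *
o=bot.observe();print(o['position'],o['tool_rot'],o['force'],o['moment'],o['clock'])
E
python3 -m crank '[{"dx":0,"dy":0,"dz":0,"yaw":0.02,"hand":0.5},{"dx":0,"dy":0,"dz":0,"yaw":0.04,"hand":0.5},{"dx":0,"dy":0,"dz":0,"yaw":0.04,"hand":0.5},{"dx":0,"dy":0,"dz":0,"yaw":0.04,"hand":0.5}]' 30
python3 - <<'E'
from h import *
o=bot.observe();print(o['position'],o['tool_rot'],o['force'],o['moment'],o['clock'])
E
```

```text
clock: 10.13
position: [0.5313, -0.0742, 0.0933]
tool_rot: [-1.572, -0.001, 1.881]
force: [-5.9, 12.9, 11.9]
grip_width: 0.0611
[ 0.5313465  -0.07424032  0.09334395] [-1.57237951e+00 -1.45970566e-03  1.88116116e+00] [-5.91605878 12.89294516 11.87575917] [ 2.94201418  1.34742608 -0.18866642] 10.1333
clock: 10.47
position: [0.5314, -0.0743, 0.0934]
tool_rot: [-1.572, -0.001, 1.841]
force: [-5.1, 13.1, 11.2]
grip_width: 0.0612
[ 0.53136198 -0.07426109  0.0933555 ] [-1.57235095e+00 -1.45514541e-03  1.84100296e+00] [-5.118796   13.1104945  11.23729138] [ 2.96797162  1.30859249 -0.16507551] 10.4667
```

```bash
python3 -m crank '[{"dx":0,"dy":0,"dz":0,"yaw":0,"hand":0},{"dx":0,"dy":0,"dz":0,"yaw":0,"hand":0},{"dx":0,"dy":0,"dz":0,"yaw":0,"hand":0},{"dx":1,"dy":-20,"dz":-0.4,"yaw":0,"hand":0},{"dx":1,"dy":-55,"dz":-0.4,"yaw":0,"hand":0},{"dx":1,"dy":-90,"dz":-0.4,"yaw":0,"hand":0},{"dx":36,"dy":-100,"dz":-11,"yaw":0,"hand":0},{"dx":71,"dy":-100,"dz":-22,"yaw":0,"hand":0},{"dx":106,"dy":-100,"dz":-33,"yaw":0,"hand":0},{"dx":141,"dy":-100,"dz":-44,"yaw":0,"hand":0},{"dx":176,"dy":-100,"dz":-55,"yaw":0,"hand":0},{"dx":201,"dy":-100,"dz":-63,"yaw":0,"hand":0}]' 50
python3 - <<'E'
from h import *
A=np.array([.5312,-.0748,0])
for n,box,rb in(("top",(297,173,304,181),(280,160,306,180)),("scene",(289,238,302,246),(295,243,312,257))):
    f=bot.grab_frame(n)[:,:,::-1]; cv2.imwrite(f"pics/raw_{n}8.png",f)
    f=f.astype(int)
    def cen(b,m):
        x0,y0,x1,y1=b;w=m(f[y0:y1,x0:x1]).clip(0).astype(float);yy,xx=np.mgrid[y0:y1,x0:x1];return (w*xx).sum()/w.sum(),(w*yy).sum()/w.sum()
    R=at(n,*cen(rb,lambda a:a[:,:,2]-a[:,:,1]-60),.0905);P=at(n,*cen(box,lambda a:a.min(2)-90),.1095)
    a=lambda P:np.arctan2(P[1]-A[1],P[0]-A[0]);print(n,"ptr",a(P),"red",a(R))
f=cv2.imread("pics/raw_top8.png")[160:220,280:340];cv2.imwrite("pics/topc8.png",cv2.resize(f,None,fx=10,fy=10,interpolation=cv2.INTER_CUBIC))
o=bot.observe();print(o['position'],o['clock'])
E
```

```text
clock: 11.47
position: [0.5381, 0.1375, 0.1924]
tool_rot: [-1.572, -0.001, 1.842]
force: [-0.3, 0.7, -0.8]
grip_width: 0.0855
top ptr 0.519829372195682 red 0.5475037871343129
scene ptr 0.6092069867434224 red 0.6002715242102248
[0.53805274 0.13926832 0.19219178] 11.5667
```

View pics/topc8.png

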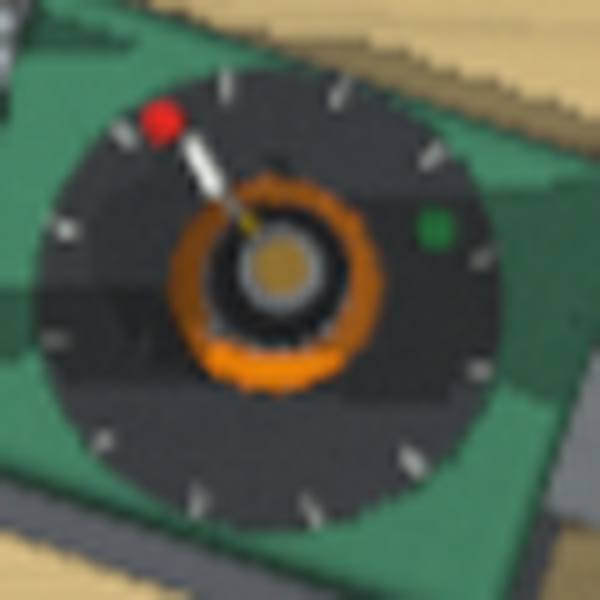

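In the top crop the pointer (186,140)–(222,195) aims at the red disc (163,122). The two views bracket zero at -0.028 and +0.009 rad. Now back to the ring.

```bash
python3 -m crank '[{"dx":-35,"dy":0,"dz":11,"yaw":0,"hand":0},{"dx":-70,"dy":0,"dz":22,"yaw":0,"hand":0},{"dx":-105,"dy":0,"dz":34,"yaw":0,"hand":0},{"dx":-140,"dy":0,"dz":45,"yaw":0,"hand":0},{"dx":-170,"dy":0,"dz":54,"yaw":0,"hand":0},{"dx":-190,"dy":0,"dz":60,"yaw":0,"hand":0.25},{"dx":-200,"dy":0,"dz":62.6,"yaw":0,"hand":0.25},{"dx":-200,"dy":0,"dz":62.6,"yaw":0,"hand":0.25},{"dx":-200,"dy":0,"dz":62.6,"yaw":0,"hand":0.25},{"dx":-200,"dy":0,"dz":62.6,"yaw":0,"hand":0.25}]' 50
python3 - <<'E'
from h import *
o=bot.observe();print(o['position'],o['tool_rot'],o['force'],o['clock'])
E
```

```text
clock: 12.4
position: [0.5313, -0.0739, 0.192]
tool_rot: [-1.571, -0.0, 1.841]
force: [0.5, 1.1, 0.2]
grip_width: 0.0644
[ 0.53130468 -0.07392712  0.19196501] [-1.57107294e+00 -4.08581900e-04  1.84123113e+00] [0.50510793 1.06182642 0.23813489] 12.4
```

```bash
python3 -m crank '[{"dx":0,"dy":25,"dz":0,"yaw":0,"hand":0.25},{"dx":0,"dy":45,"dz":0,"yaw":0,"hand":0.25},{"dx":0,"dy":58,"dz":0,"yaw":0,"hand":0.25},{"dx":0,"dy":65,"dz":0,"yaw":0,"hand":0.25},{"dx":0,"dy":66.5,"dz":0,"yaw":0,"hand":0.25},{"dx":0,"dy":66.5,"dz":0,"yaw":0,"hand":0.3},{"dx":0,"dy":66.5,"dz":0,"yaw":0,"hand":0.5},{"dx":0,"dy":66.5,"dz":0,"yaw":0,"hand":0.8},{"dx":0,"dy":66.5,"dz":0,"yaw":0,"hand":0.8},{"dx":0,"dy":66.5,"dz":0,"yaw":0,"hand":0.8},{"dx":0,"dy":66.5,"dz":0,"yaw":0,"hand":0.8},{"dx":0,"dy":66.5,"dz":0,"yaw":0,"hand":0.8}]' 50
python3 - <<'E'
from h import *
o=bot.observe();print(o['position'],o['tool_rot'],o['force'],o['moment'],o['clock'],o['grip_width'],o['qpos'])
E
```

```text
clock: 13.4
position: [0.5315, -0.0742, 0.1266]
tool_rot: [-1.572, -0.0, 1.841]
force: [-4.7, 6.9, 10.2]
grip_width: 0.0386
[ 0.53147415 -0.07420309  0.12661365] [-1.57207896e+00 -4.95672620e-04  1.84060494e+00] [-4.70714601  6.91058371 10.20681048] [ 1.37913053  0.96706414 -0.03188062] 13.4 0.038595873114003094 [ 0.13514143  0.52587667 -0.14354367  1.9214155   0.11031184  0.70068231
  1.76699625]
```

```bash
python3 -m crank '[{"dx":0.8,"dy":-0.4,"dz":0.25,"yaw":0,"hand":0.8},{"dx":0.8,"dy":-0.4,"dz":0.25,"yaw":0.1,"hand":0.8},{"dx":0.8,"dy":-0.4,"dz":0.25,"yaw":0.2,"hand":0.8},{"dx":0.8,"dy":-0.4,"dz":0.25,"yaw":0.3,"hand":0.8},{"dx":0.8,"dy":-0.4,"dz":0.25,"yaw":0.4,"hand":0.8},{"dx":0.8,"dy":-0.4,"dz":0.25,"yaw":0.5,"hand":0.8},{"dx":0.8,"dy":-0.4,"dz":0.25,"yaw":0.6,"hand":0.8}]' 50
python3 - <<'E'
from h import *
o=bot.observe();print(o['position'],o['tool_rot'],o['force'],o['moment'],o['qd'][6],o['clock'],o['grip_width'])
E
```

```text
clock: 13.98
position: [0.5315, -0.0747, 0.1268]
tool_rot: [-1.573, -0.0, 1.235]
force: [0.1, -1.8, 2.4]
grip_width: 0.0386
[ 0.53145839 -0.074657    0.12675165] [-1.57279536e+00 -3.89011508e-04  1.23535096e+00] [ 0.12849166 -1.83560558  2.44542592] [-0.39875379 -0.17870394  0.36587122] -0.9554222385220507 13.9833 0.038588246385836675
```

```bash
cat > r.py <<'E'
from h import *
o=bot.observe();print("yaw %.4f Mz %.4f qd7 %.3f F %s pos %s"%(o['tool_rot'][2],o['moment'][2],o['qd'][6],o['force'].round(1),o['position'].round(4)),o['clock'])
E
python3 -m crank '[{"dx":0,"dy":0,"dz":0,"yaw":0.05,"hand":0.8},{"dx":0,"dy":0,"dz":0,"yaw":0.1,"hand":0.8}]' >/dev/null; python3 r.py
python3 -m crank '[{"dx":0,"dy":0,"dz":0,"yaw":0.05,"hand":0.8},{"dx":0,"dy":0,"dz":0,"yaw":0.1,"hand":0.8}]' >/dev/null; python3 r.py
python3 -m crank '[{"dx":0,"dy":0,"dz":0,"yaw":0.05,"hand":0.8},{"dx":0,"dy":0,"dz":0,"yaw":0.1,"hand":0.8}]' >/dev/null; python3 r.py
```

```text
yaw 1.1374 Mz 0.3522 qd7 -0.467 F [ 0.5 -2.   2.7] pos [ 0.5314 -0.0747  0.1268] 14.15
yaw 1.0377 Mz 0.3432 qd7 -0.474 F [-0.2 -2.1  2.2] pos [ 0.5314 -0.0748  0.1267] 14.3167
yaw 0.9377 Mz 0.3352 qd7 -0.474 F [-0.3 -2.6  2.4] pos [ 0.5313 -0.0749  0.1268] 14.4833
```

```bash
python3 -m crank '[{"dx":0,"dy":0,"dz":0,"yaw":0.05,"hand":0.8},{"dx":0,"dy":0,"dz":0,"yaw":0.1,"hand":0.8}]' >/dev/null; python3 r.py
python3 -m crank '[{"dx":0,"dy":0,"dz":0,"yaw":0.05,"hand":0.8},{"dx":0,"dy":0,"dz":0,"yaw":0.1,"hand":0.8}]' >/dev/null; python3 r.py
python3 -m crank '[{"dx":0,"dy":0,"dz":0,"yaw":0.05,"hand":0.8},{"dx":0,"dy":0,"dz":0,"yaw":0.1,"hand":0.8}]' >/dev/null; python3 r.py
```

```text
yaw 0.8376 Mz 0.4032 qd7 -0.472 F [-0.4 -3.2  3.8] pos [ 0.5313 -0.075   0.1267] 14.65
yaw 0.7375 Mz 0.3750 qd7 -0.472 F [-0.3 -3.2  4. ] pos [ 0.5312 -0.075   0.1267] 14.8167
yaw 0.6375 Mz 0.3703 qd7 -0.468 F [-1.7 -3.6  5.3] pos [ 0.5311 -0.0751  0.1267] 14.9833
```

```bash
python3 -m crank '[{"dx":0,"dy":0,"dz":0,"yaw":0.04,"hand":0.8}]' >/dev/null; python3 r.py
python3 -m crank '[{"dx":0,"dy":0,"dz":0,"yaw":0.04,"hand":0.8}]' >/dev/null; python3 r.py
python3 -m crank '[{"dx":0,"dy":0,"dz":0,"yaw":0.04,"hand":0.8}]' >/dev/null; python3 r.py
python3 -m crank '[{"dx":0,"dy":0,"dz":0,"yaw":0.04,"hand":0.8}]' >/dev/null; python3 r.py
python3 -m crank '[{"dx":0,"dy":0,"dz":0,"yaw":0.04,"hand":0.8}]' >/dev/null; python3 r.py
```

```text
yaw 0.5972 Mz 0.4122 qd7 -0.364 F [-2.5 -4.5  4.7] pos [ 0.5311 -0.0751  0.1267] 15.0667
yaw 0.5579 Mz 0.4137 qd7 -0.374 F [-1.6 -3.8  5.2] pos [ 0.5311 -0.0751  0.1268] 15.15
yaw 0.5180 Mz 0.4732 qd7 -0.374 F [-1.3 -4.1  5. ] pos [ 0.531  -0.0751  0.1267] 15.2333
yaw 0.4780 Mz 0.4992 qd7 -0.372 F [-2.3 -3.3  5.7] pos [ 0.531  -0.0751  0.1268] 15.3167
yaw 0.4380 Mz 0.5327 qd7 -0.373 F [-2.9 -3.3  5.5] pos [ 0.531  -0.0751  0.1268] 15.4
```

```bash
python3 -m crank '[{"dx":0,"dy":0,"dz":0,"yaw":0.03,"hand":0.8}]' >/dev/null; python3 r.py
python3 -m crank '[{"dx":0,"dy":0,"dz":0,"yaw":0.03,"hand":0.8}]' >/dev/null; python3 r.py
python3 -m crank '[{"dx":0,"dy":0,"dz":0,"yaw":0.03,"hand":0.8}]' >/dev/null; python3 r.py
python3 -m crank '[{"dx":0,"dy":0,"dz":0,"yaw":0.03,"hand":0.8}]' >/dev/null; python3 r.py
```

```text
yaw 0.4079 Mz 0.5296 qd7 -0.268 F [-1.8 -5.1  6.8] pos [ 0.531  -0.0752  0.1267] 15.4833
yaw 0.3784 Mz 0.5363 qd7 -0.277 F [-2.4 -4.   6.7] pos [ 0.531  -0.0752  0.1267] 15.5667
yaw 0.3486 Mz 0.5380 qd7 -0.280 F [-2.8 -4.6  5.5] pos [ 0.5309 -0.0752  0.1268] 15.65
yaw 0.3186 Mz 0.6240 qd7 -0.280 F [-2.4 -5.4  7.6] pos [ 0.5309 -0.0752  0.1268] 15.7333
```

```bash
python3 -m crank '[{"dx":0,"dy":0,"dz":0,"yaw":0.03,"hand":0.8}]' >/dev/null; python3 r.py
python3 -m crank '[{"dx":0,"dy":0,"dz":0,"yaw":0.03,"hand":0.8}]' >/dev/null; python3 r.py
python3 -m crank '[{"dx":0,"dy":0,"dz":0,"yaw":0.03,"hand":0.8}]' >/dev/null; python3 r.py
```

```text
yaw 0.2887 Mz 0.6105 qd7 -0.282 F [-3.  -4.6  7.1] pos [ 0.5309 -0.0752  0.1268] 15.8167
yaw 0.2586 Mz 0.6660 qd7 -0.279 F [-2.3 -5.   6.5] pos [ 0.5309 -0.0752  0.1268] 15.9
yaw 0.2286 Mz 0.6323 qd7 -0.277 F [-3.2 -4.9  7.8] pos [ 0.5309 -0.0752  0.1267] 15.9833
```

The extra torque is about 0.30 Nm, estimated from both the readings and the slope fit. Letting go and withdrawing.

```bash
python3 -m crank '[{"dx":0,"dy":0,"dz":0,"yaw":0,"hand":0.8},{"dx":0,"dy":0,"dz":0,"yaw":0,"hand":0.3},{"dx":0,"dy":0,"dz":0,"yaw":0,"hand":0.2},{"dx":0,"dy":0,"dz":0,"yaw":0,"hand":0.2},{"dx":0,"dy":-15,"dz":0,"yaw":0,"hand":0.2},{"dx":0,"dy":-40,"dz":0,"yaw":0,"hand":0.2},{"dx":0,"dy":-65,"dz":0,"yaw":0,"hand":0.2},{"dx":5,"dy":-70,"dz":30,"yaw":0,"hand":0.2},{"dx":12,"dy":-70,"dz":65,"yaw":0,"hand":0.2},{"dx":20,"dy":-70,"dz":100,"yaw":0,"hand":0.2},{"dx":28,"dy":-70,"dz":135,"yaw":0,"hand":0.2},{"dx":36,"dy":-70,"dz":170,"yaw":0,"hand":0.2}]'
python3 -m crank '[{"dx":7,"dy":0,"dz":30,"yaw":0,"hand":0.2},{"dx":7,"dy":0,"dz":30,"yaw":0,"hand":0.2},{"dx":7,"dy":0,"dz":30,"yaw":0,"hand":0.2},{"dx":7,"dy":0,"dz":30,"yaw":0,"hand":0.2}]'
python3 - <<'E'
from h import *
A=np.array([.5312,-.0748,0])
for n,box,rb in(("top",(297,173,304,181),(280,160,306,180)),("scene",(289,238,302,246),(295,243,312,257))):
    f=bot.grab_frame(n)[:,:,::-1]; cv2.imwrite(f"pics/raw_{n}9.png",f);cv2.imwrite(f"pics/{n}9.png",f)
    f=f.astype(int)
    def cen(b,m):
        x0,y0,x1,y1=b;w=m(f[y0:y1,x0:x1]).clip(0).astype(float);yy,xx=np.mgrid[y0:y1,x0:x1];return (w*xx).sum()/w.sum(),(w*yy).sum()/w.sum()
    R=at(n,*cen(rb,lambda a:a[:,:,2]-a[:,:,1]-60),.0905);P=at(n,*cen(box,lambda a:a.min(2)-90),.1095)
    a=lambda P:np.arctan2(P[1]-A[1],P[0]-A[0]);print(n,"ptr",a(P),"red",a(R))
f=cv2.imread("pics/raw_top9.png")[160:220,280:340];cv2.imwrite("pics/topc9.png",cv2.resize(f,None,fx=10,fy=10,interpolation=cv2.INTER_CUBIC))
E
python3 r.py
```

```text
clock: 16.98
position: [0.5267, 0.1011, 0.1961]
tool_rot: [-1.57, -0.0, 0.23]
force: [1.8, -0.7, 0.8]
grip_width: 0.0685
clock: 17.32
position: [0.527, 0.1296, 0.1958]
tool_rot: [-1.571, 0.0, 0.23]
force: [0.2, 0.3, 0.0]
grip_width: 0.0685
top ptr 0.5175057300582483 red 0.5476409163356274
scene ptr 0.5914745995639494 red 0.6011406394331307
yaw 0.2284 Mz -0.0092 qd7 -0.002 F [-0.3  0.3 -0.2] pos [0.5271 0.1289 0.1959] 17.4167
```

View pics/topc9.png

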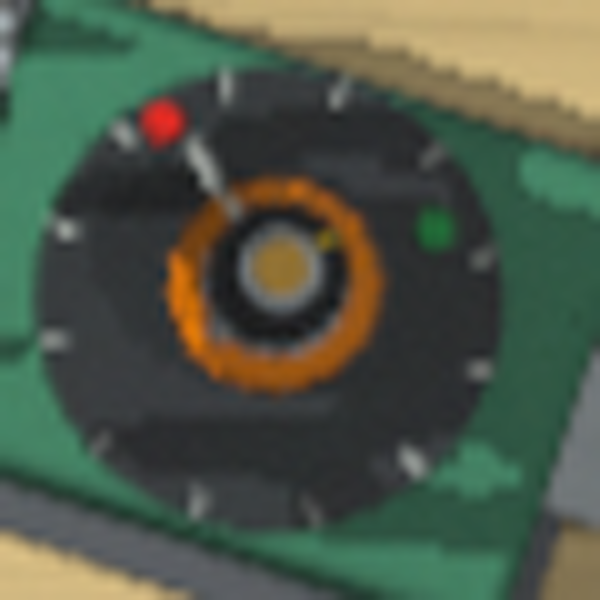

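View pics/top9.png

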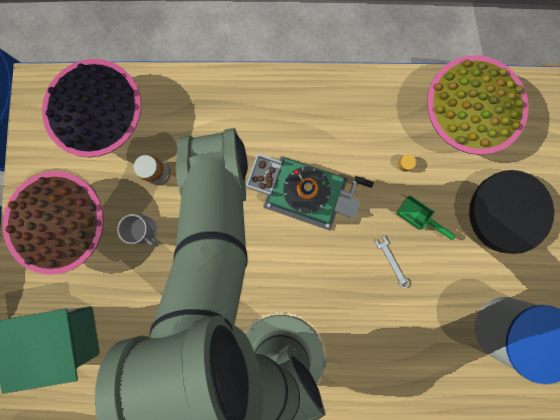

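The last pictures show the pointer (192,142)–(235,210) still aiming at the red disc (163,122). The ring's yellow line moved by about 1.58 rad against 1.61 commanded, so there was no real slip. The bystanders in view look untouched. Handing in.

```bash
python3 -c "
from workcell import bot
print(bot.job_done())"
```

```text
the job is handed in; nothing more can be done
None
```

The job is handed in at about 17.4 s of the 54 s; no verdict was given.

**What I did:** I backed the lock ring off by 1.0 rad. I then turned the wheel 0.88 rad CCW, trimmed it back 0.04 rad after a clear look, and retightened the ring 1.61 rad. That is about 0.6 rad past where I found it. The resistance started near tool yaw 0.70, and I let go at 0.23.

**Ring:** The torque while turning was about 0.65 Nm at the end, against about 0.35 Nm free drag, so roughly 0.30 Nm extra. Single readings scattered by about 0.04 Nm, so I also used a fit with the given 0.65 Nm/rad slope, and it agreed. I did not regrip the ring to check the clamp after letting go. Its line moved 1.58 rad in the pictures, so there was no notable slip.

**Pointer:** The top camera puts it 0.030 rad short of the red disc (1.8 mm) and the scene camera 0.010 rad short (0.6 mm). Both are inside the 4 mm limit. The two cameras disagree by about 0.05 to 0.07 rad on absolute angles, so I relied on the pointer-to-disc difference within each picture.

**Surroundings:** The final force reading was about zero and the gripper is clear of everything. The bystanders visible in the last top picture look unmoved. The arm hides the tasting cup there; I only passed above it.

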